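# Reset a ratchet-propped reference board to its lowest notch

## Robot

A 7-joint arm with a two-finger parallel gripper is mounted at the origin on the work surface. World frame = base frame: x ahead of the robot, y to its left, z up, the work surface at z = 0. Lengths are in m, angles in rad, forces in N, time in s.
With the tool pointing down it reaches from about 0.4 to 0.875 m from the base axis. Payload 19.3 kg.
Tool frame: the origin (TCP) lies midway between the tips of the shut fingers; the grasp point (between the pads) lies 19 mm behind it (env.grip_depth is the y of the grasp point in the tool frame, in m); y points along the fingers, z is the direction in which the jaws open and shut, and the axes are right-handed (so a half turn about y gives the same grasp; the last joint's range is limited). The gripper opens to 85 mm and grips with 20 to 120 N. Pads are 22 mm wide; open, the fingers measure 114 mm over their backs; the gripper's body (76 mm by 85 mm) begins 54 mm behind the grasp point. The pads swing forward as they close: fully open they stand 13 mm farther back than shut.
Start: joints at [-1.395, 0.521, -0.036, 1.599, 0.021, 1.021, -0.113], TCP at [0.152, 0.606, 0.231] pointing down, gripper open.
Joint ranges: [-2.91, 2.91], [-0.3, 2.13], [-1.5, 1.42], [0.17, 2.43], [-1.26, 4.41], [0.16, 1.93], [-2.52, 2.52]. Speed limits (rad/s): [1.89, 1.89, 2.39, 2.39, 3.01, 3.01, 3.01].

## Interface

Orientations are given as a unit quaternion [x, y, z, w].
In Python, from bench import status, imaging, env gives the robot as it stands.
- The arm moves only by the tool jog_arm, never from a script. Its argument "moves" is a list of rows, each a list of 7 numbers: the finger opening in mm, from 0 to 85.4, then the shift along the tool's x, y, z scaled (see below), then the turn, a rotation vector about the tool's x, y, z scaled (see below). In form: [[fingers, tx, ty, tz, wx, wy, wz], ...]. A call has 1 to 12 rows; each row shifts and turns the commanded pose from where the row before left it, along the tool's axes as they then stand; what a row does not reach is not made up. The controller multiplies each number of a shift by 50 cm and each number of a turn by 60 degrees. A row lasts 1/12 s, in which the tool goes at most 41.7 mm and 7.16 degrees, less where a joint would pass 70% of its speed; a pose out of reach is approached as far as the arm can. A call with a number of a shift or a turn outside -1 to 1 is refused whole. A call with a gripper value outside its range is refused whole. The fingers move at their own pace and stop on an object; "force" is the grip in N (left out, the last holds). Time passes only in rows, so rows that do not move let the fingers close. It gives the time, the measured TCP pose, the force and the opening at its end, in the units of the state.
- status.state(): the state, without advancing time (a new reading comes with each control period).
- imaging.grab_frame(name): name is "scene" or "top" or "wrist"; returns (picture, depth): 400x640x3 uint8, red, green, blue; 400x640 float32, m along the optical axis (not along the pixel's ray), 0 where there is no reading.
- imaging.camera_model(name): a dict with "intrinsics" (3x3 intrinsics, pixels), "distortion" ([k1, k2, p1, p2, k3] as OpenCV has them; the pictures are not rectified), "extrinsics" (4x4, takes a point from world to camera coordinates); the wrist camera has in their place "hand_eye" (4x4, takes a point from camera to tool coordinates, whose origin is the TCP and whose axes are the tool frame's). Camera axes: x right, y up, looking along -z (the intrinsics and any distortion apply to the point x, -y, -z); pixel columns grow to the right and rows downward; lengths in m; the calibration is good to about 2 mm. A picture is of the moment at which its call begins: read the wrist's pose just before it. camera_model takes no time and is no camera call.
- env.close_job(): hands the job in, once; it reports no verdict.
The state is a dict: "time": time; "qpos": joint angles; "joint_vel": joint speeds; "tau": joint torques, N m; "tool_pos": TCP position; "tcp_rot": TCP orientation; "contact_force": force on the tool from outside, world axes, zero at the start; "torque": the same for the moment, N m; "finger_gap": finger opening in m.
Only numpy, scipy, OpenCV 4.12 (cv2) and the standard library are available. Lean on these libraries where they do the work, as an engineer would, in place of code of your own. Each camera call takes 0.05 s, during which the arm holds its last target. There are 200 camera calls.

## Task

The tilting reference board stands too steep: set it to the lowest of its three notches. Lift it by its bar through its notches until it comes softly up against its end buffer, which tips the pawl out, lower it by hand until it lies fully flat, which sets the pawl again, then raise it and lower it gently into the lowest notch and let go. Keep the board in hand whenever it goes down so that it never drops, force neither the pawl nor the buffer, and leave the things around it where they are.

Things in the scene. Friction and masses are not known exactly. Their poses are not given: they have to be found in the camera images.
- board (a joint): tilt of the board about its hinge, rad: 0 = flat on its rests, grows as the bar end is lifted. Falls by its weight (3 to 4 N at the bar), lightly damped; over 1 rad/s is a drop. Starts in the middle notch. Nominal: notches 0.34, 0.56, 0.78, shifted together by up to 0.05 either way; pawl tips out at 1.16 and buffer touched at 1.18, shifted together by another unmeasured amount, up to 0.14
- hinge (a point): point on the hinge line, midway across the board, 100 mm above the table; axes as the stand's. The hinge line runs along y. On its shaft, outside the +y cheek, are clamped a steel toothed wheel (120 mm across, the notches) and a cam (tips the pawl out, then its lug meets the buffer), each at an angle that differs from board to board
- bar (a point): middle of the round lifting bar at the board's free end: aluminium, 12 mm thick, parallel to the hinge, 235 mm from it. 112 mm of it is free between two steel arms; the board's edge is 45 mm from the bar's middle, towards the hinge. Frame tilts with the board: x from hinge to bar, y along the bar, z out of the upper face
- pawl_block: ears that hold the pawl, fixed to the base beside the wheel; origin on the pivot. The pawl falls by its own weight into the wheel's notches and holds the board, if it passes slowly (under 0.5 rad/s). Its brass bob leans to the hinge side when set, away when tipped out: then the board sinks freely, and 0.15 rad before flat a pin starts to set it again. Over-loaded above 60 N (12 N down on the bar)
- stand: grey base plate, 300 x 340 x 12 mm, fixed to the table; origin on its underside, 15 mm to -y of the plate's middle. x is level, from the hinge side to the side where the bar lies when flat; y along the hinge; z up. Hinge line at x = -100, z = 100 mm. Carries the tilting board (wood, 178 x 220 x 8 mm, with a print), 110 mm tall cheeks, wheel, pawl, buffer
- buffer: sprung rubber roller, 24 mm across, outside the +y cheek on the hinge side of the wheel: ends the board's upward travel. Its origin lies on the hinge line. Felt at the bar it pushes back about 4 N for each mm; over-loaded above 45 N on the roller, about 12 N at the bar over the board's own weight
- head_mid (a point): middle of a clay study head on a round wooden foot, 160 mm tall, 100 mm wide; stands beside the stand
- cup_mid (a point): middle of a paper cup with a lid, 106 mm tall, 80 mm wide; stands beside the stand
- paddle_mid (a point): middle of a wooden modelling paddle, 180 mm long, lying on the table beside the stand

How it is judged:
By the outcome, as a careful person would: the job done as asked, in the order asked, and still so for the second after the job is handed in, with the robot touching nothing.
It also fails if it takes over 67 s, if anything falls off the work surface, if the arm or the gripper's body presses on something with over 40 N, if the wrist force passes 120 N, or if a joint passes its speed limit or range.

## Working session

There is one attempt and no reset: what is moved stays moved. The work goes in short steps, Python scripts to look and compute and a tool call to move; the robot and the scene stay as the last step left them, time stands still between calls to the robot, and variables do not carry over. Pictures are saved under pics/ and viewed, about 8 in all and at most 12, crops included, and the job is handed in when it is done.

Besides the shell and the picture viewer there is one more tool, called after "Call:" as name(argument=value, ...) on one line, values as JSON. jog_arm: Moves the arm, as the interface text tells. Shifts and turns lie within -1 to 1; 1 stands for 50 cm of shift or 60 degrees of turn. Its arguments: {"type":"object","properties":{"moves":{"type":"array","items":{"type":"array","items":{"type":"number"}}},"force":{"type":"number"}},"required":["moves"]}

```bash
ls; mkdir -p pics; python3 - <<'E'
from bench import status, imaging, env
import cv2,numpy as np
print(status.state(), env.grip_depth)
a=[]
for n in("scene","top"):
    p,d=imaging.grab_frame(n); np.savez(f"pics/{n}0.npz",p=p,d=d)
    cv2.imwrite(f"pics/{n}0.png",p[:,:,::-1])
for n in("scene","top","wrist"): print(n,imaging.camera_model(n))
E
```

```text
pics
{'time': 0.0, 'qpos': array([-1.395217  ,  0.52202986, -0.03632715,  1.59998296,  0.02119226,
        1.02108573, -0.11279125]), 'joint_vel': array([ 0.00063633, -0.00195764, -0.00015182,  0.00173074, -0.00080258,
       -0.00077039,  0.00050997]), 'tau': array([ 1.33226395e-04, -9.27079225e+01,  1.98021948e+00, -3.69944894e+01,
        1.79792679e-02,  7.92672479e-03, -4.22564085e-06]), 'tool_pos': array([0.15202402, 0.60589493, 0.23072482]), 'tcp_rot': array([ 0.70216955, -0.08670268,  0.08665659, -0.70137807]), 'contact_force': array([-0.9858759 , -0.09158085,  0.78814606]), 'torque': array([-0.04730523, -0.03034782, -0.00053563]), 'finger_gap': 0.0855583578564548} -0.0187
scene {'intrinsics': array([[398.11011725,   0.        , 315.66460205],
       [  0.        , 398.11011725, 201.88003869],
       [  0.        ,   0.        ,   1.        ]]), 'distortion': array([0.01103757, 0.        , 0.        , 0.        , 0.        ]), 'extrinsics': array([[-0.32860503,  0.94439217,  0.01192352,  0.11281177],
       [-0.59509226, -0.21683508,  0.77385253,  0.28973806],
       [ 0.7334
[... 548 characters left out ...]
0135, -1.23330712],
       [ 0.        ,  0.        ,  0.        ,  1.        ]])}
wrist {'intrinsics': array([[353.96821771,   0.        , 318.44890621],
       [  0.        , 353.96821771, 194.90267132],
       [  0.        ,   0.        ,   1.        ]]), 'distortion': array([-0.03885384,  0.        ,  0.        ,  0.        ,  0.        ]), 'hand_eye': array([[-6.60621579e-04, -9.61231444e-01, -2.75742043e-01,
        -7.02901005e-02],
       [ 5.28681590e-04,  2.75741729e-01, -9.61231616e-01,
        -1.42926900e-01],
       [ 9.99999642e-01, -7.80790090e-04,  3.26024432e-04,
         8.21355878e-04],
       [ 0.00000000e+00,  0.00000000e+00,  0.00000000e+00,
         1.00000000e+00]])}
```

View pics/scene0.png

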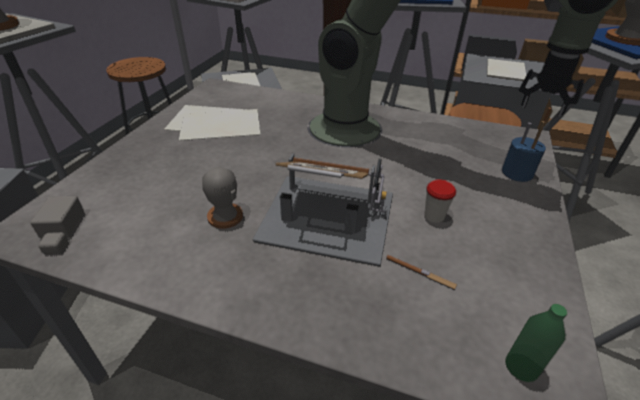

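View pics/top0.png

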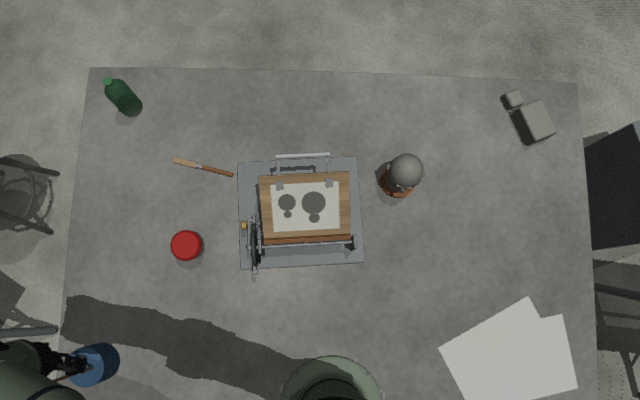

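```bash
cat > h.py <<'E'
import numpy as np,cv2
from scipy.spatial.transform import Rotation as R
from bench import status, imaging, env
def rays(n,uv,state=None):
    "camera origin and unit-depth world rays for pixels"
    m=imaging.camera_model(n)
    q=cv2.undistortPoints(np.float64(uv).reshape(-1,1,2),m['intrinsics'],m['distortion'])[:,0]
    d=np.c_[q[:,0],-q[:,1],-np.ones(len(q))]
    if n=='wrist':
        T=np.eye(4);T[:3,:3]=R.from_quat(state['tcp_rot']).as_matrix();T[:3,3]=state['tool_pos']
        T=T@m['hand_eye']
    else: T=np.linalg.inv(m['extrinsics'])
    return T[:3,3],d@T[:3,:3].T
def onz(n,uv,z,state=None):
    o,d=rays(n,uv,state); return o+d*((z-o[2])/d[:,2])[:,None]
def dep(n,uv,D,state=None):
    o,d=rays(n,uv,state); uv=np.int32(np.round(uv)); return o+d*D[uv[:,1],uv[:,0]][:,None]
E
python3 - <<'E'
from h import *
t=np.load('pics/top0.npz');s=np.load('pics/scene0.npz')
c=t['p'][140:285,225:375,::-1];a=cv2.resize(c,None,fx=4,fy=4,interpolation=cv2.INTER_CUBIC)
cv2.imwrite('pics/topc.png',cv2.convertScaleAbs(a,alpha=1.5))
c=s['p'][145:270,245:405,::-1];a=cv2.resize(c,None,fx=4.5,fy=4.5,interpolation=cv2.INTER_CUBIC)
cv2.imwrite('pics/scenec.png',cv2.convertScaleAbs(a,alpha=1.8))
E
```

```text
(no output)
```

View pics/topc.png

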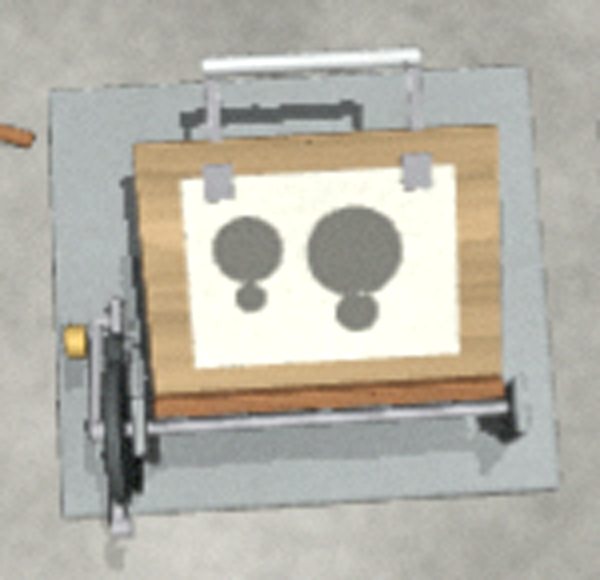

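View pics/scenec.png

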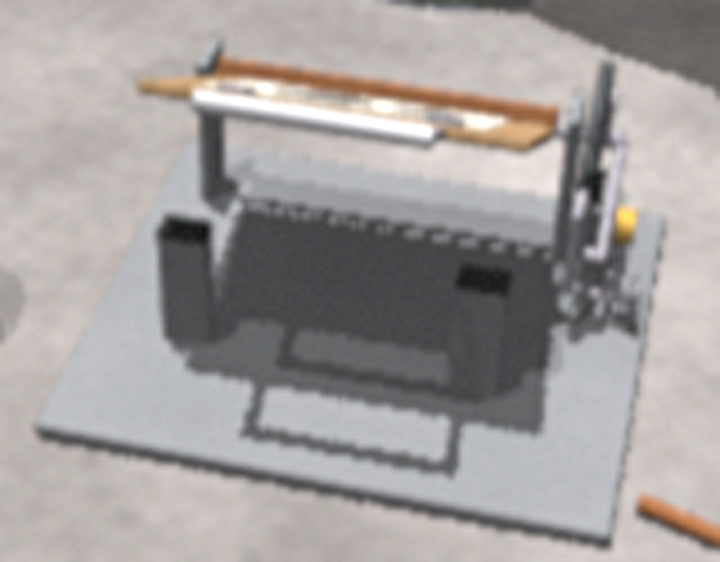

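```bash
python3 - <<'E'
from h import *
np.set_printoptions(precision=4,suppress=True)
t=np.load('pics/top0.npz');s=np.load('pics/scene0.npz')
T=lambda l:np.float64(l)/4-.4+[225,140]
S=lambda l:np.float64(l)/4.5-.4+[245,145]
pc=onz('top',T([[50,88],[530,67],[555,490],[65,520]]),.012)
ps=onz('scene',S([[38,430],[608,543]]),.012)
print('plate',pc,'\nscene near corners',ps, [np.linalg.norm(pc[i]-pc[i-1]) for i in range(4)])
c=pc.mean(0); ux=(pc[0]+pc[1]-pc[2]-pc[3]);uy=pc[0]+pc[3]-pc[1]-pc[2]
yaw=np.arctan2(ux[1],ux[0]); yaw2=np.arctan2(-uy[0],uy[1]);print('yaw',yaw,yaw2,c)
# bar triangulation
o1,d1=rays('top',T([[203,66],[420,54]]));o2,d2=rays('scene',S([[437,136],[195,97]]))
P=[]
for a,b in zip(d1,d2):
    k=np.linalg.lstsq(np.c_[a,-b],o2-o1,rcond=None)[0];p,q=o1+a*k[0],o2+b*k[1];print('tri',p,q,np.linalg.norm(p-q))
for y in (0.15,.5,.85):
    uv=T([[203+217*y,66-12*y]]); print('depth',dep('top',uv,t['d']))
yw=(yaw+yaw2)/2;X=np.array([np.cos(yw),np.sin(yw),0]);Y=np.array([-X[1],X[0],0])
org=c-Y*.015; org[2]=0; print('origin?',org, 'alt',c+Y*.015)
# board surface points depth -> tilt
g=np.array([[x,y] for x in range(160,480,20) for y in range(160,380,15)])
p=dep('top',T(g),t['d']);q=np.c_[(p-org)@X,(p-org)@Y,p[:,2]]
A=np.c_[q[:,0],q[:,1],np.ones(len(q))];w=np.linalg.lstsq(A,q[:,2],rcond=None)[0];print('plane',w,'tilt',np.arctan(w[0]))
r=q[:,2]-A@w;print('res',r.std()); print('head/cup/..', )
E
```

```text
plate [[ 0.6582  0.2776  0.012 ]
 [ 0.6829 -0.0612  0.012 ]
 [ 0.3853 -0.0804  0.012 ]
 [ 0.3569  0.2519  0.012 ]] 
scene near corners [[ 0.6908 -0.0534  0.012 ]
 [ 0.6639  0.2788  0.012 ]] [np.float64(0.3024214828463774), np.float64(0.3397129112841833), np.float64(0.29828533320814776), np.float64(0.33352523520990673)]
yaw 0.07477242737867522 0.07897597875984119 [0.5208 0.097  0.012 ]
tri [0.6179 0.1549 0.2245] [0.6177 0.1559 0.2245] 0.0010286664031655406
tri [0.6286 0.0267 0.2252] [0.6285 0.0273 0.2251] 0.0006023152049036827
depth [[0.6176 0.1353 0.2312]]
depth [[0.6223 0.0908 0.2283]]
depth [[0.6258 0.0461 0.2293]]
origin? [0.522  0.0821 0.    ] alt [0.5197 0.112  0.012 ]
plane [-0.631   0.042   0.1623] tilt -0.5628879409166251
res 0.10388416376259188
head/cup/..
```

```bash
cat >> h.py <<'E'
YAW=.079
X=np.array([np.cos(YAW),np.sin(YAW),0]);Y=np.array([-X[1],X[0],0]);Z=np.array([0,0,1.])
H=np.array([.4237,.0750,.1])
def bar(t): return H+.235*(np.cos(t)*X+np.sin(t)*Z)
def tcp(t,up=0): return bar(t)-Z*(.0187-up)
RD=None
def rel(goal,s=None):
    "shift in tool units, turn to RD in tool units"
    s=s or status.state(); r=R.from_quat(s['tcp_rot'])
    print('t',round(s['time'],2),'pos',s['tool_pos'].round(4),'F',s['contact_force'].round(2),'gap',round(s['finger_gap'],4))
    print(' axes',r.as_matrix().round(3).tolist())
    c=[]
    for sg in(1,-1):
        z=sg*X;y=-Z;D=R.from_matrix(np.c_[np.cross(y,z),y,z])
        c.append((r.inv()*D).as_rotvec())
    w=min(c,key=np.linalg.norm)
    print(' turn',np.round(w/np.radians(60),4),'shift',np.round(r.inv().apply(goal-s['tool_pos'])/.5,4),
     'shift after turn',np.round((r*R.from_rotvec(w)).inv().apply(goal-s['tool_pos'])/.5,4))
E
python3 -c "
from h import *
rel(tcp(.56,.09))"
```

```text
t 0.1 pos [0.1521 0.6059 0.2308] F [0.6  0.05 0.18] gap 0.0852
 axes [[0.97, -0.0, 0.243], [-0.243, -0.001, 0.97], [0.0, -1.0, -0.001]]
 turn [8.0000e-04 1.1898e+00 7.0000e-04] shift [ 1.1628 -0.1298 -0.7707] shift after turn [ 1.1014 -0.1307  0.856 ]
```

Call:
jog_arm(moves=[[36,0,-0.013,0,0,0.119,0],[36,0,-0.013,0,0,0.119,0],[36,0,-0.013,0,0,0.119,0],[36,0,-0.013,0,0,0.119,0],[36,0,-0.013,0,0,0.119,0],[36,0,-0.013,0,0,0.119,0],[36,0,-0.013,0,0,0.119,0],[36,0,-0.013,0,0,0.119,0],[36,0,-0.013,0,0,0.119,0],[36,0,-0.013,0,0,0.119,0]], force=20)

```text
time: 0.93
tool_pos: [0.152, 0.6061, 0.2963]
tcp_rot: [0.518, -0.481, 0.482, -0.518]
contact_force: [0.8, -0.5, -0.3]
finger_gap: 0.0364
```

Call:
jog_arm(moves=[[36,0.0612,0,0.0476,0,0,0],[36,0.0612,0,0.0476,0,0,0],[36,0.0612,0,0.0476,0,0,0],[36,0.0612,0,0.0476,0,0,0],[36,0.0612,0,0.0476,0,0,0],[36,0.0612,0,0.0476,0,0,0],[36,0.0612,0,0.0476,0,0,0],[36,0.0612,0,0.0476,0,0,0],[36,0.0612,0,0.0476,0,0,0]])

```text
time: 1.68
tool_pos: [0.3881, 0.3468, 0.2963]
tcp_rot: [0.519, -0.48, 0.48, -0.519]
contact_force: [0.5, 1.1, -0.6]
finger_gap: 0.0362
```

Call:
jog_arm(moves=[[36,0.0612,0,0.0476,0,0,0],[36,0.0612,0,0.0476,0,0,0],[36,0.0612,0,0.0476,0,0,0],[36,0.0612,0,0.0476,0,0,0],[36,0.0612,0,0.0476,0,0,0],[36,0.0612,0,0.0476,0,0,0],[36,0.0612,0,0.0476,0,0,0],[36,0.06,0,0.0476,0,0,0],[36,0.04,0,0.04,0,0,0],[36,0,0,0,0,0,0],[36,0,0,0,0,0,0]])

```text
time: 2.6
tool_pos: [0.6183, 0.1001, 0.2955]
tcp_rot: [0.519, -0.481, 0.481, -0.518]
contact_force: [0.3, 0.3, -0.7]
finger_gap: 0.0356
```

```bash
python3 - <<'E'
from h import *
rel(tcp(.56,.09)); s=status.state(); print(s['qpos'].round(2))
p,d=imaging.grab_frame('wrist'); np.savez('pics/w1.npz',p=p,d=d); cv2.imwrite('pics/w1.png',p[:,:,::-1])
E
```

```text
t 2.6 pos [0.6183 0.1001 0.2955] F [ 0.28  0.28 -0.73] gap 0.0356
 axes [[0.076, -0.001, 0.997], [-0.997, -0.001, 0.076], [0.001, -1.0, -0.001]]
 turn [ 0.001  -0.0027  0.0008] shift [ 0.0193 -0.0012  0.0063] shift after turn [ 0.0194 -0.0012  0.0062]
[-0.56  0.5   0.46  1.54 -0.24  1.16  0.02]
```

View pics/w1.png

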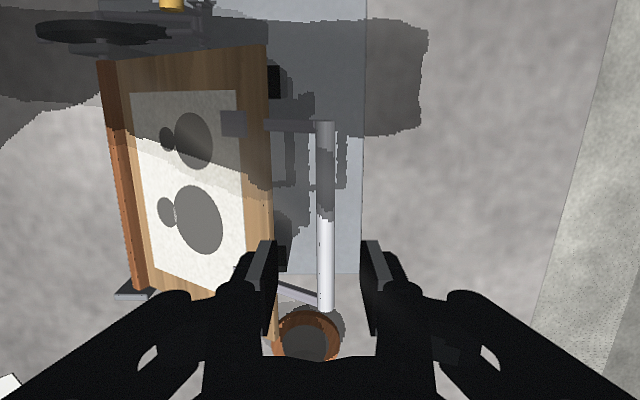

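The bar runs from (324,122) to (326,310), lying between the fingers; I'll check its position.

```bash
python3 - <<'E'
from h import *
s=status.state()
p=onz('wrist',[[324.5,122],[326,310],[325,216]],.227,s)
print(p, 'expect',bar(.56)); m=p[:2].mean(0)
rel(np.array([m[0],m[1],.225-.0187]))
E
```

```text
[[0.6168492  0.15625551 0.227     ]
 [0.6284929  0.02957896 0.227     ]
 [0.62203686 0.09796095 0.227     ]] expect [0.62218397 0.09071294 0.22482876]
t 2.65 pos [0.6177 0.1015 0.2957] F [-0.7   0.7  -0.27] gap 0.036
 axes [[0.078, -0.001, 0.997], [-0.997, -0.0, 0.078], [0.0, -1.0, -0.001]]
 turn [ 0.001  -0.0009  0.0001] shift [0.0179 0.1788 0.0088] shift after turn [0.0179 0.1788 0.0086]
```

Call:
jog_arm(moves=[[36,0.018,0,0.0066,0,0,0],[36,0,0.03,0,0,0,0],[36,0,0.04,0,0,0,0],[36,0,0.04,0,0,0,0],[36,0,0.035,0,0,0,0],[36,0,0.02,0,0,0,0],[36,0,0.0138,0,0,0,0],[36,0,0,0,0,0,0],[36,0,0,0,0,0,0]])

```text
time: 3.4
tool_pos: [0.6221, 0.0931, 0.2075]
tcp_rot: [-0.519, 0.48, -0.48, 0.52]
contact_force: [-1.0, -0.7, 0.2]
finger_gap: 0.0357
```

```bash
python3 - <<'E'
from h import *
rel(tcp(.56))
p,d=imaging.grab_frame('wrist'); np.savez('pics/w2.npz',p=p,d=d); cv2.imwrite('pics/w2.png',p[:,:,::-1])
E
```

```text
t 3.4 pos [0.6221 0.0931 0.2075] F [-1.03 -0.71  0.24] gap 0.0357
 axes [[0.079, 0.001, 0.997], [-0.997, 0.0, 0.079], [-0.0, -1.0, 0.001]]
 turn [-0.0005  0.0001 -0.    ] shift [ 0.0048  0.0027 -0.0001] shift after turn [ 0.0048  0.0027 -0.0001]
```

View pics/w2.png

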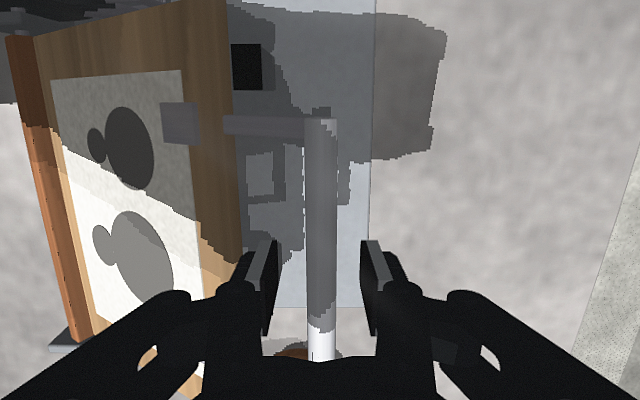

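Call:
jog_arm(moves=[[8,0,0,0,0,0,0],[8,0,0,0,0,0,0],[8,0,0,0,0,0,0],[8,0,0,0,0,0,0],[8,0,0,0,0,0,0],[8,0,0,0,0,0,0]], force=20)

```text
time: 3.95
tool_pos: [0.6229, 0.0931, 0.2078]
tcp_rot: [-0.519, 0.479, -0.481, 0.52]
contact_force: [5.5, 0.3, 3.3]
finger_gap: 0.0109
```

```bash
python3 - <<'E'
from h import *
rel(tcp(.56))
# plan: tool units per row for arc in dt rad
s=status.state(); g=s['tool_pos']+Z*.0187-H; print('stand coords of grasp rel hinge',g@X,g@Y,g[2],'tilt',np.arctan2(g[2],g@X),'r',np.hypot(g[2],g@X))
t=.56
while t<1.35:
    n=t+.04; dx=.235*(np.cos(n)-np.cos(t))/.5; dz=.235*(np.sin(n)-np.sin(t))/.5
    print(f'{n:.2f}: ty {-dz:.4f} tz {dx:.4f}',end='; '); t=n
E
```

```text
t 3.95 pos [0.6229 0.0931 0.2078] F [5.51 0.27 3.35] gap 0.0109
 axes [[0.079, 0.003, 0.997], [-0.997, 0.0, 0.079], [-0.0, -1.0, 0.003]]
 turn [-0.0027 -0.0001 -0.0002] shift [ 0.0046  0.0034 -0.0019] shift after turn [ 0.0046  0.0034 -0.0019]
stand coords of grasp rel hinge 0.2000469854892637 0.00231463029672222 0.1265377915596112 tilt 0.5640032280915108 r 0.2367078560084673
0.60: ty -0.0157 tz -0.0103; 0.64: ty -0.0153 tz -0.0109; 0.68: ty -0.0149 tz -0.0115; 0.72: ty -0.0144 tz -0.0121; 0.76: ty -0.0139 tz -0.0127; 0.80: ty -0.0134 tz -0.0132; 0.84: ty -0.0128 tz -0.0137; 0.88: ty -0.0123 tz -0.0142; 0.92: ty -0.0117 tz -0.0147; 0.96: ty -0.0111 tz -0.0152; 1.00: ty -0.0105 tz -0.0156; 1.04: ty -0.0098 tz -0.0160; 1.08: ty -0.0092 tz -0.0164; 1.12: ty -0.0085 tz -0.0168; 1.16: ty -0.0079 tz -0.0171; 1.20: ty -0.0072 tz -0.0174; 1.24: ty -0.0065 tz -0.0177; 1.28: ty -0.0057 tz -0.0179; 1.32: ty -0.0050 tz -0.0181; 1.36: ty -0.0043 tz -0.0183;
```

Call:
jog_arm(moves=[[8,0,-0.008,-0.005,0,0,0],[8,0,-0.0157,-0.0106,0,0,0],[8,0,-0.0153,-0.0112,0,0,0],[8,0,-0.0149,-0.0118,0,0,0],[8,0,-0.0144,-0.0124,0,0,0],[8,0,-0.0139,-0.013,0,0,0],[8,0,0,0,0,0,0]])

```text
time: 4.53
tool_pos: [0.5907, 0.0905, 0.2501]
tcp_rot: [-0.518, 0.479, -0.481, 0.52]
contact_force: [7.3, -1.7, 4.2]
finger_gap: 0.0111
```

```bash
cat >> h.py <<'E'
def look(tag,view=False):
    s=status.state(); r=R.from_quat(s['tcp_rot']); g=s['tool_pos']+r.apply([0,-.0187,0])-H
    f=s['contact_force']; t=np.arctan2(g[2],g@X)
    print(f"t {s['time']:.2f} tilt {t:.3f} r {np.hypot(g[2],g@X)*1e3:.1f} Fx {f@X:.1f} Fy {f@Y:.1f} Fz {f[2]:.1f} Ftan {-f@X*np.sin(t)+f[2]*np.cos(t):.1f} Frad {f@X*np.cos(t)+f[2]*np.sin(t):.1f} gap {s['finger_gap']*1e3:.1f}")
    p,d=imaging.grab_frame('scene')
    h=cv2.cvtColor(p,cv2.COLOR_RGB2HSV); c=np.zeros(h.shape[:2],bool); c[165:240,360:410]=1
    m=(h[...,0]>15)&(h[...,0]<32)&(h[...,1]>150)&(h[...,2]>70)&c
    v,u=np.nonzero(m); print(' bob px',m.sum(),u.mean().round(1) if len(u) else None,v.mean().round(1) if len(u) else None)
    if view: cv2.imwrite(f'pics/{tag}.png',cv2.convertScaleAbs(cv2.resize(p[100:270,240:430,::-1],None,fx=3.5,fy=3.5,interpolation=cv2.INTER_CUBIC),alpha=1.7))
E
python3 -c "
from h import *
look('s1',True)"
```

```text
t 4.53 tilt 0.789 r 237.9 Fx 7.1 Fy -2.3 Fz 4.2 Ftan -2.1 Frad 8.0 gap 11.1
 bob px 4 383.5 194.8
```

View pics/s1.png

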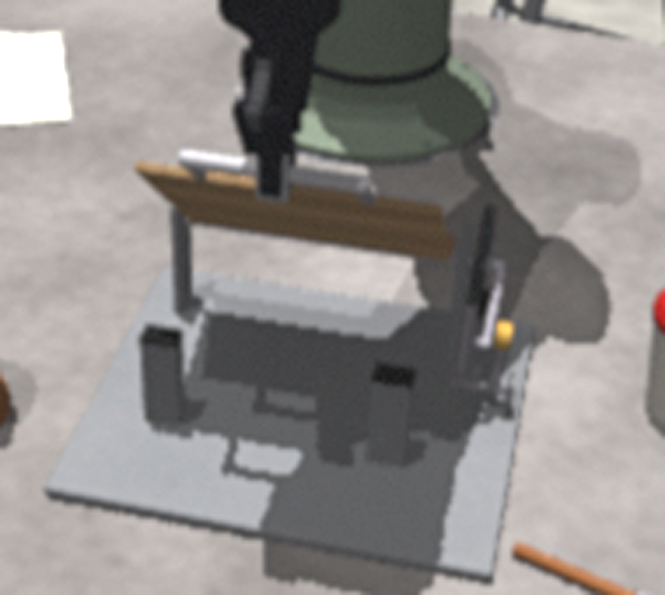

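Call:
jog_arm(moves=[[8,0,-0.014,-0.0125,0,0,0],[8,0,-0.0134,-0.0132,0,0,0],[8,0,-0.0128,-0.0138,0,0,0],[8,0,-0.0123,-0.0143,0,0,0],[8,0,0,0,0,0,0],[8,0,0,0,0,0,0]])

```text
time: 5.08
tool_pos: [0.5638, 0.0882, 0.2746]
tcp_rot: [-0.519, 0.48, -0.48, 0.52]
contact_force: [5.1, -1.4, 3.7]
finger_gap: 0.0111
```

```bash
sed -i 's/c\[165:240,360:410\]=1/c[180:225,373:405]=1/; s/h\[...,1\]>150)&(h\[...,2\]>70/h[...,1]>110)\&(h[...,2]>60/' h.py
python3 -c "
from h import *
look('s2')"
```

```text
t 5.08 tilt 0.942 r 239.1 Fx 5.0 Fy -1.8 Fz 3.7 Ftan -1.9 Frad 5.9 gap 11.1
 bob px 30 383.7 193.8
```

Call:
jog_arm(moves=[[8,0,-0.0067,-0.0065,0,0,0],[8,0,-0.0062,-0.0065,0,0,0],[8,0,0,0,0,0,0]])

```text
time: 5.38
tool_pos: [0.5561, 0.0875, 0.2804]
tcp_rot: [0.52, -0.48, 0.48, -0.519]
contact_force: [0.7, -2.2, -3.0]
finger_gap: 0.0109
```

```bash
python3 -c "
from h import *
look('s3')"
```

```text
t 5.38 tilt 0.982 r 239.4 Fx 0.6 Fy -2.2 Fz -3.0 Ftan -2.1 Frad -2.2 gap 10.9
 bob px 29 383.7 193.7
```

Call:
jog_arm(moves=[[8,0,-0.0035,-0.0039,0,0,0],[8,0,-0.0035,-0.0039,0,0,0],[8,0,0,0,0,0,0],[8,0,0,0,0,0,0]])

```text
time: 5.77
tool_pos: [0.5516, 0.0872, 0.2836]
tcp_rot: [0.52, -0.48, 0.479, -0.518]
contact_force: [-3.5, -5.8, -9.5]
finger_gap: 0.0111
```

```bash
python3 -c "
from h import *
look('s4')"
```

```text
t 5.77 tilt 1.005 r 239.7 Fx -3.9 Fy -5.5 Fz -9.5 Ftan -1.8 Frad -10.2 gap 11.1
 bob px 31 383.4 194.0
```

Call:
jog_arm(moves=[[8,0.0015,-0.002,-0.0047,0,0,0],[8,0.0015,-0.0017,-0.0047,0,0,0],[8,0,0,0,0,0,0]])

```text
time: 6.07
tool_pos: [0.5476, 0.0867, 0.2862]
tcp_rot: [-0.519, 0.48, -0.479, 0.52]
contact_force: [-2.7, 4.2, -6.7]
finger_gap: 0.011
```

```bash
python3 -c "
from h import *
look('s5')"
```

```text
t 6.07 tilt 1.025 r 239.7 Fx -2.4 Fy 4.4 Fz -6.7 Ftan -1.4 Frad -7.0 gap 11.0
 bob px 31 383.2 194.3
```

Call:
jog_arm(moves=[[8,-0.0012,-0.0017,-0.0048,0,0,0],[8,0,-0.0017,-0.0049,0,0,0],[8,0,0,0,0,0,0]])

```text
time: 6.37
tool_pos: [0.5436, 0.0864, 0.2886]
tcp_rot: [-0.519, 0.48, -0.48, 0.52]
contact_force: [3.1, 4.7, 2.0]
finger_gap: 0.0112
```

```bash
python3 -c "
from h import *
look('s6')"
```

```text
t 6.37 tilt 1.045 r 239.8 Fx 3.5 Fy 4.4 Fz 2.0 Ftan -2.0 Frad 3.5 gap 11.2
 bob px 32 383.1 194.3
```

Call:
jog_arm(moves=[[8,-0.0006,-0.0026,-0.0043,0,0,0],[8,0,-0.0025,-0.0043,0,0,0],[8,0,0,0,0,0,0]])

```text
time: 6.67
tool_pos: [0.5395, 0.086, 0.2911]
tcp_rot: [-0.519, 0.48, -0.48, 0.52]
contact_force: [4.3, 3.3, 4.3]
finger_gap: 0.0109
```

```bash
python3 -c "
from h import *
look('s7')"
```

```text
t 6.67 tilt 1.065 r 239.9 Fx 4.5 Fy 2.9 Fz 4.3 Ftan -1.9 Frad 6.0 gap 10.9
 bob px 31 383.1 194.5
```

Call:
jog_arm(moves=[[8,0,-0.0029,-0.0041,0,0,0],[8,0,-0.0028,-0.0042,0,0,0],[8,0,0,0,0,0,0]])

```text
time: 6.97
tool_pos: [0.5352, 0.0856, 0.2936]
tcp_rot: [-0.519, 0.48, -0.48, 0.52]
contact_force: [2.6, 3.6, 2.8]
finger_gap: 0.0109
```

```bash
python3 -c "
from h import *
look('s8')"
```

```text
t 6.97 tilt 1.086 r 240.0 Fx 2.9 Fy 3.4 Fz 2.8 Ftan -1.3 Frad 3.9 gap 10.9
 bob px 32 383.0 194.7
```

Call:
jog_arm(moves=[[8,0,-0.0025,-0.0043,0,0,0],[8,0,-0.0024,-0.0044,0,0,0],[8,0,0,0,0,0,0]])

```text
time: 7.27
tool_pos: [0.5309, 0.0853, 0.296]
tcp_rot: [-0.519, 0.48, -0.48, 0.52]
contact_force: [3.9, 4.2, 5.4]
finger_gap: 0.0111
```

```bash
python3 -c "
from h import *
look('s9')"
```

```text
t 7.27 tilt 1.106 r 240.2 Fx 4.2 Fy 3.8 Fz 5.4 Ftan -1.3 Frad 6.7 gap 11.1
 bob px 31 383.1 194.6
```

Call:
jog_arm(moves=[[8,0,-0.0027,-0.0042,0,0,0],[8,0,-0.0026,-0.0042,0,0,0],[8,0,0,0,0,0,0]])

```text
time: 7.57
tool_pos: [0.5264, 0.0848, 0.2984]
tcp_rot: [-0.519, 0.48, -0.48, 0.519]
contact_force: [2.5, 3.8, 3.7]
finger_gap: 0.0109
```

```bash
python3 -c "
from h import *
look('s10')"
```

```text
t 7.57 tilt 1.127 r 240.4 Fx 2.8 Fy 3.6 Fz 3.7 Ftan -1.0 Frad 4.5 gap 10.9
 bob px 28 383.1 194.9
```

Call:
jog_arm(moves=[[8,0,-0.0023,-0.0045,0,0,0],[8,0,-0.0022,-0.0045,0,0,0],[8,0,0,0,0,0,0]])

```text
time: 7.87
tool_pos: [0.5219, 0.0845, 0.3006]
tcp_rot: [-0.519, 0.48, -0.48, 0.519]
contact_force: [2.7, 2.5, 3.3]
finger_gap: 0.0111
```

```bash
python3 -c "
from h import *
look('s11')"
```

```text
t 7.87 tilt 1.148 r 240.5 Fx 2.9 Fy 2.3 Fz 3.3 Ftan -1.3 Frad 4.2 gap 11.1
 bob px 25 383.3 195.2
```

Call:
jog_arm(moves=[[8,0,-0.002,-0.0036,0,0,0],[8,0,-0.0019,-0.0037,0,0,0],[8,0,0,0,0,0,0]])

```text
time: 8.17
tool_pos: [0.5181, 0.0842, 0.3025]
tcp_rot: [0.519, -0.48, 0.48, -0.519]
contact_force: [2.5, 2.7, 2.9]
finger_gap: 0.011
```

```bash
python3 -c "
from h import *
look('s12')"
```

```text
t 8.17 tilt 1.166 r 240.7 Fx 2.7 Fy 2.5 Fz 2.9 Ftan -1.4 Frad 3.7 gap 11.0
 bob px 25 383.2 195.7
```

Call:
jog_arm(moves=[[8,0,-0.0019,-0.0037,0,0,0],[8,0,-0.0018,-0.0037,0,0,0],[8,0,0,0,0,0,0]])

```text
time: 8.47
tool_pos: [0.5141, 0.0839, 0.3043]
tcp_rot: [0.519, -0.48, 0.48, -0.519]
contact_force: [1.9, 3.4, 0.6]
finger_gap: 0.011
```

```bash
python3 -c "
from h import *
look('s13',True)"
```

```text
t 8.47 tilt 1.184 r 240.8 Fx 2.2 Fy 3.2 Fz 0.6 Ftan -1.7 Frad 1.4 gap 11.0
 bob px 27 383.0 196.0
```

View pics/s13.png

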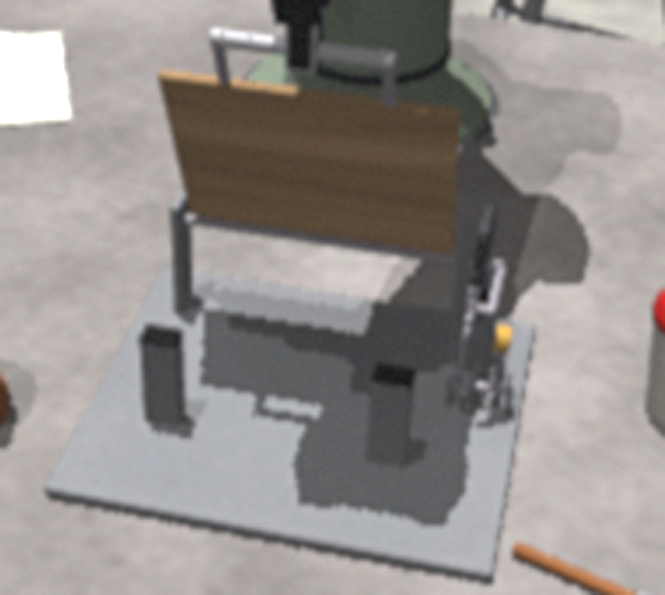

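Board near-upright, bob at (503,338), only a little shifted; not yet tipped.

Call:
jog_arm(moves=[[8,0,-0.0016,-0.0038,0,0,0],[8,0,-0.0015,-0.0038,0,0,0],[8,0,0,0,0,0,0]])

```text
time: 8.77
tool_pos: [0.5104, 0.0836, 0.306]
tcp_rot: [0.519, -0.48, 0.48, -0.519]
contact_force: [1.9, 2.6, 0.7]
finger_gap: 0.0111
```

```bash
python3 -c "
from h import *
look('s14')"
```

```text
t 8.77 tilt 1.201 r 241.0 Fx 2.1 Fy 2.4 Fz 0.7 Ftan -1.7 Frad 1.4 gap 11.1
 bob px 27 382.9 196.3
```

Call:
jog_arm(moves=[[8,0,-0.0016,-0.0038,0,0,0],[8,0,-0.0015,-0.0038,0,0,0],[8,0,0,0,0,0,0]])

```text
time: 9.07
tool_pos: [0.5066, 0.0833, 0.3075]
tcp_rot: [0.519, -0.48, 0.48, -0.519]
contact_force: [1.7, 2.3, 0.3]
finger_gap: 0.0113
```

```bash
python3 -c "
from h import *
look('s15')"
```

```text
t 9.07 tilt 1.218 r 241.1 Fx 1.9 Fy 2.2 Fz 0.3 Ftan -1.7 Frad 0.9 gap 11.3
 bob px 27 382.7 196.8
```

Call:
jog_arm(moves=[[8,0,-0.0015,-0.0038,0,0,0],[8,0,-0.0015,-0.0038,0,0,0],[8,0,0,0,0,0,0]])

```text
time: 9.37
tool_pos: [0.5029, 0.0829, 0.309]
tcp_rot: [-0.519, 0.48, -0.48, 0.519]
contact_force: [1.7, 2.2, 0.3]
finger_gap: 0.0107
```

```bash
python3 -c "
from h import *
look('s16')"
```

```text
t 9.37 tilt 1.235 r 241.2 Fx 1.9 Fy 2.1 Fz 0.3 Ftan -1.7 Frad 0.9 gap 10.7
 bob px 31 381.9 200.0
```

```bash
python3 -c "
from h import *
look('s17');look('s18');look('s19',True)"
```

```text
t 9.42 tilt 1.234 r 241.2 Fx 1.8 Fy 2.5 Fz 0.5 Ftan -1.5 Frad 1.1 gap 11.2
 bob px 31 381.9 200.0
t 9.47 tilt 1.234 r 241.2 Fx 1.7 Fy 2.1 Fz 0.5 Ftan -1.4 Frad 1.0 gap 10.8
 bob px 31 381.9 200.0
t 9.52 tilt 1.233 r 241.2 Fx 2.1 Fy 1.6 Fz 1.3 Ftan -1.6 Frad 1.9 gap 11.1
 bob px 29 382.0 200.0
```

Call:
jog_arm(moves=[[8,0,-0.0008,-0.0023,0,0,0],[8,0,-0.0007,-0.0023,0,0,0],[8,0,0,0,0,0,0]])

```text
time: 9.82
tool_pos: [0.5009, 0.0828, 0.3097]
tcp_rot: [-0.519, 0.48, -0.48, 0.519]
contact_force: [4.6, 1.4, -0.2]
finger_gap: 0.0114
```

```bash
python3 -c "
from h import *
look('s20')"
```

```text
t 9.82 tilt 1.244 r 241.3 Fx 4.6 Fy 1.0 Fz -0.2 Ftan -4.5 Frad 1.3 gap 11.4
 bob px 31 381.9 200.0
```

Call:
jog_arm(moves=[[8,0,-0.0005,-0.0014,0,0,0],[8,0,0,0,0,0,0],[8,0,0,0,0,0,0]])

```text
time: 10.12
tool_pos: [0.5004, 0.0828, 0.31]
tcp_rot: [-0.519, 0.48, -0.48, 0.519]
contact_force: [4.3, 1.5, 0.4]
finger_gap: 0.0109
```

```bash
cat >> h.py <<'E'
H=H-.0028*X+.0076*Z
def rows(a,b,n):
    t=np.linspace(a,b,n+1); print(np.round(np.c_[-np.diff(np.sin(t)),np.diff(np.cos(t))]*.47,4).tolist())
E
python3 -c "
from h import *
look('s21'); rows(1.224,.784,11); rows(.784,.304,12); rows(.304,0.0,12)"
```

```text
t 10.12 tilt 1.224 r 235.1 Fx 4.4 Fy 1.2 Fz 0.4 Ftan -4.0 Frad 1.9 gap 10.9
 bob px 31 381.9 200.0
[[0.0067, 0.0175], [0.0074, 0.0173], [0.0081, 0.017], [0.0088, 0.0166], [0.0095, 0.0163], [0.0101, 0.0159], [0.0107, 0.0154], [0.0113, 0.015], [0.0119, 0.0145], [0.0125, 0.014], [0.013, 0.0135]]
[[0.0136, 0.013], [0.0141, 0.0125], [0.0146, 0.0119], [0.015, 0.0113], [0.0155, 0.0107], [0.0159, 0.01], [0.0163, 0.0094], [0.0166, 0.0087], [0.017, 0.0081], [0.0173, 0.0074], [0.0176, 0.0067], [0.0178, 0.006]]
[[0.0114, 0.0034], [0.0115, 0.0031], [0.0116, 0.0028], [0.0116, 0.0025], [0.0117, 0.0022], [0.0117, 0.002], [0.0118, 0.0017], [0.0118, 0.0014], [0.0119, 0.0011], [0.0119, 0.0008], [0.0119, 0.0005], [0.0119, 0.0002]]
```

Call:
jog_arm(moves=[[8,0,-0.0008,-0.0022,0,0,0],[8,0,0,0,0,0,0],[8,0,0,0,0,0,0]])

```text
time: 10.42
tool_pos: [0.4993, 0.0826, 0.3104]
tcp_rot: [-0.519, 0.48, -0.48, 0.519]
contact_force: [5.5, 1.2, -0.5]
finger_gap: 0.0112
```

```bash
python3 -c "
from h import *
look('s22')"
```

```text
t 10.42 tilt 1.229 r 235.1 Fx 5.6 Fy 0.7 Fz -0.5 Ftan -5.5 Frad 1.4 gap 11.2
 bob px 30 381.9 199.9
```

Call:
jog_arm(moves=[[8,0,-0.0007,-0.0019,0,0,0],[8,0,0,0,0,0,0],[8,0,0,0,0,0,0]])

```text
time: 10.72
tool_pos: [0.4984, 0.0825, 0.3107]
tcp_rot: [-0.519, 0.48, -0.48, 0.519]
contact_force: [5.6, 1.1, -0.4]
finger_gap: 0.0109
```

```bash
python3 -c "
from h import *
look('s23')"
```

```text
t 10.72 tilt 1.233 r 235.1 Fx 5.7 Fy 0.7 Fz -0.4 Ftan -5.5 Frad 1.5 gap 10.9
 bob px 31 381.9 200.0
```

Call:
jog_arm(moves=[[8,0,-0.0006,-0.0019,0,0,0],[8,0,0,0,0,0,0],[8,0,0,0,0,0,0]])

```text
time: 11.02
tool_pos: [0.4976, 0.0825, 0.311]
tcp_rot: [-0.519, 0.48, -0.48, 0.52]
contact_force: [6.6, 1.7, -1.0]
finger_gap: 0.0109
```

```bash
python3 - <<'E'
from h import *
look('s24')
p,d=imaging.grab_frame('wrist');q,_=imaging.grab_frame('scene')
a=cv2.resize(q[120:220,340:420,::-1],None,fx=5,fy=5,interpolation=cv2.INTER_CUBIC)
b=cv2.resize(p[:,180:500,::-1],(400,500))
cv2.imwrite('pics/c24.png',cv2.convertScaleAbs(np.hstack([a,b]),alpha=1.7))
E
```

```text
t 11.02 tilt 1.237 r 235.1 Fx 6.8 Fy 1.2 Fz -1.0 Ftan -6.7 Frad 1.3 gap 10.9
 bob px 30 381.9 199.9
```

View pics/c24.png

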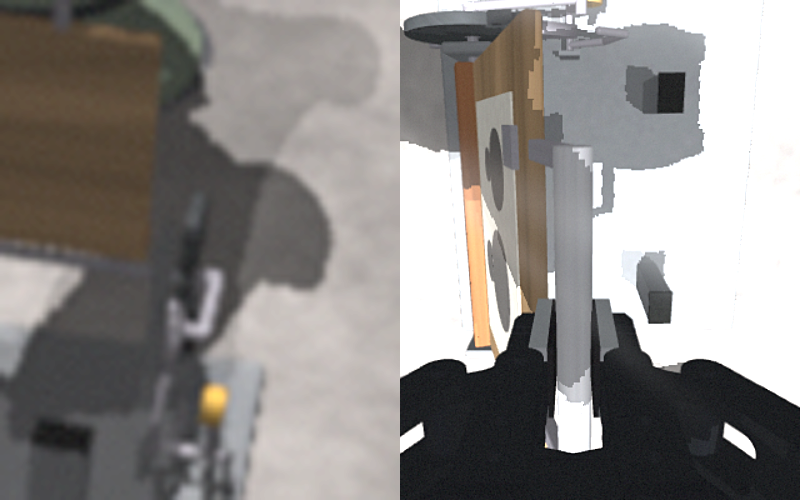

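Call:
jog_arm(moves=[[8,0,0.002,0.0057,0,0,0],[8,0,0.0067,0.0175,0,0,0],[8,0,0.0074,0.0173,0,0,0],[8,0,0.0081,0.017,0,0,0],[8,0,0.0088,0.0166,0,0,0],[8,0,0.0095,0.0163,0,0,0],[8,0,0.0101,0.0159,0,0,0],[8,0,0.0107,0.0154,0,0,0],[8,0,0,0,0,0,0],[8,0,0,0,0,0,0]])

```text
time: 12.0
tool_pos: [0.5587, 0.0876, 0.2785]
tcp_rot: [0.519, -0.48, 0.48, -0.519]
contact_force: [2.8, 5.6, 3.2]
finger_gap: 0.0116
```

```bash
python3 -c "
from h import *
look('s25')"
```

```text
t 12.00 tilt 0.940 r 234.8 Fx 3.2 Fy 5.4 Fz 3.2 Ftan -0.8 Frad 4.5 gap 11.6
 bob px 31 382.0 199.8
```

Call:
jog_arm(moves=[[8,-0.0008,0.0108,0.0155,0,0,0],[8,-0.0008,0.0114,0.015,0,0,0],[8,0,0.0125,0.014,0,0,0],[8,0,0.013,0.0135,0,0,0],[8,0,0.0136,0.013,0,0,0],[8,0,0.0141,0.0125,0,0,0],[8,0,0.0146,0.0119,0,0,0],[8,0,0.015,0.0113,0,0,0],[8,0,0.0155,0.0107,0,0,0],[8,0,0,0,0,0,0],[8,0,0,0,0,0,0]])

```text
time: 12.97
tool_pos: [0.6169, 0.0926, 0.2182]
tcp_rot: [0.519, -0.48, 0.48, -0.519]
contact_force: [3.5, -0.9, 1.0]
finger_gap: 0.0109
```

```bash
python3 -c "
from h import *
look('s26')
rows(.581,.181,11);rows(.181,0,9)"
```

```text
t 12.97 tilt 0.581 r 235.5 Fx 3.5 Fy -1.2 Fz 1.0 Ftan -1.1 Frad 3.4 gap 10.9
 bob px 34 382.5 200.2
[[0.0145, 0.0091], [0.0148, 0.0086], [0.0151, 0.008], [0.0154, 0.0075], [0.0156, 0.0069], [0.0159, 0.0064], [0.0161, 0.0058], [0.0163, 0.0052], [0.0165, 0.0046], [0.0166, 0.004], [0.0168, 0.0034]]
[[0.0093, 0.0016], [0.0093, 0.0014], [0.0094, 0.0012], [0.0094, 0.001], [0.0094, 0.0009], [0.0094, 0.0007], [0.0094, 0.0005], [0.0094, 0.0003], [0.0095, 0.0001]]
```

Call:
jog_arm(moves=[[8,0,0.0145,0.0091,0,0,0],[8,0,0.0148,0.0086,0,0,0],[8,0,0.0151,0.008,0,0,0],[8,0,0.0154,0.0075,0,0,0],[8,0,0.0156,0.0069,0,0,0],[8,0,0.0159,0.0064,0,0,0],[8,0,0.0161,0.0058,0,0,0],[8,0,0.0163,0.0052,0,0,0],[8,0,0.0165,0.0046,0,0,0],[8,0,0.014,0.0035,0,0,0],[8,0,0,0,0,0,0],[8,0,0,0,0,0,0]])

```text
time: 14.02
tool_pos: [0.6508, 0.0955, 0.1412]
tcp_rot: [-0.519, 0.479, -0.481, 0.52]
contact_force: [11.3, -1.6, 0.5]
finger_gap: 0.0111
```

```bash
python3 -c "
from h import *
look('s27')"
```

```text
t 14.02 tilt 0.223 r 236.6 Fx 11.1 Fy -2.5 Fz 0.5 Ftan -2.0 Frad 10.9 gap 11.1
 bob px 31 382.6 200.1
```

Call:
jog_arm(moves=[[8,0.0004,0.0095,0.0032,0,0,0],[8,0,0.0095,0.003,0,0,0],[8,0,0.0095,0.0028,0,0,0],[8,0,0.0095,0.0022,0,0,0],[8,0,0.0095,0.0015,0,0,0],[8,0,0.0095,0.001,0,0,0],[8,0,0.0095,0.0008,0,0,0],[8,0,0.0095,0.0006,0,0,0],[8,0,0,0,0,0,0],[8,0,0,0,0,0,0]])

```text
time: 14.9
tool_pos: [0.6571, 0.096, 0.1034]
tcp_rot: [-0.519, 0.48, -0.48, 0.52]
contact_force: [7.4, 0.9, -0.9]
finger_gap: 0.0111
```

```bash
python3 -c "
from h import *
look('s28')"
```

```text
t 14.90 tilt 0.061 r 237.6 Fx 7.5 Fy 0.3 Fz -0.9 Ftan -1.4 Frad 7.4 gap 11.1
 bob px 25 383.4 194.1
```

Call:
jog_arm(moves=[[8,0,0.006,0.0012,0,0,0],[8,0,0.006,0.0008,0,0,0],[8,0,0.006,0.0004,0,0,0],[8,0,0,0,0,0,0],[8,0,0,0,0,0,0]])

```text
time: 15.37
tool_pos: [0.6578, 0.096, 0.0943]
tcp_rot: [0.519, -0.48, 0.48, -0.519]
contact_force: [5.7, 2.4, -1.8]
finger_gap: 0.0108
```

```bash
python3 -c "
from h import *
look('s29')"
```

```text
t 15.37 tilt 0.023 r 237.9 Fx 5.8 Fy 2.0 Fz -1.8 Ftan -2.0 Frad 5.8 gap 10.8
 bob px 26 383.5 194.0
```

Call:
jog_arm(moves=[[8,0,0.004,0.0003,0,0,0],[8,0,0.003,0,0,0,0],[8,0,0,0,0,0,0],[8,0,0,0,0,0,0]])

```text
time: 15.75
tool_pos: [0.658, 0.096, 0.0909]
tcp_rot: [-0.519, 0.48, -0.48, 0.519]
contact_force: [5.5, 1.8, -2.1]
finger_gap: 0.011
```

```bash
python3 -c "
from h import *
look('s30')"
```

```text
t 15.75 tilt 0.009 r 238.0 Fx 5.7 Fy 1.3 Fz -2.1 Ftan -2.1 Frad 5.6 gap 11.0
 bob px 26 383.5 194.0
```

Call:
jog_arm(moves=[[8,0,0.003,0,0,0,0],[8,0,0.002,0,0,0,0],[8,0,0,0,0,0,0],[8,0,0,0,0,0,0]])

```text
time: 16.13
tool_pos: [0.658, 0.096, 0.0885]
tcp_rot: [-0.519, 0.48, -0.48, 0.519]
contact_force: [6.3, 0.2, -2.6]
finger_gap: 0.0112
```

```bash
python3 -c "
from h import *
look('s31')"
```

```text
t 16.13 tilt -0.002 r 238.0 Fx 6.3 Fy -0.3 Fz -2.6 Ftan -2.6 Frad 6.3 gap 11.2
 bob px 26 383.5 194.0
```

Call:
jog_arm(moves=[[8,0,0.003,0,0,0,0],[8,0,0,0,0,0,0],[8,0,0,0,0,0,0]])

```text
time: 16.43
tool_pos: [0.658, 0.096, 0.087]
tcp_rot: [-0.519, 0.48, -0.48, 0.519]
contact_force: [5.4, 2.0, -2.0]
finger_gap: 0.0112
```

```bash
python3 -c "
from h import *
look('s32')"
```

```text
t 16.43 tilt -0.008 r 238.1 Fx 5.6 Fy 1.6 Fz -2.0 Ftan -1.9 Frad 5.6 gap 11.2
 bob px 26 383.5 194.0
```

Call:
jog_arm(moves=[[8,0,0.003,0,0,0,0],[8,0,0.002,0,0,0,0],[8,0,0,0,0,0,0],[8,0,0,0,0,0,0]])

```text
time: 16.82
tool_pos: [0.6581, 0.096, 0.0845]
tcp_rot: [-0.519, 0.48, -0.48, 0.519]
contact_force: [6.1, 1.7, -2.0]
finger_gap: 0.0109
```

```bash
python3 -c "
from h import *
look('s33')"
```

```text
t 16.82 tilt -0.018 r 238.1 Fx 6.2 Fy 1.2 Fz -2.0 Ftan -1.9 Frad 6.3 gap 10.9
 bob px 26 383.5 194.0
```

Call:
jog_arm(moves=[[8,0,0.003,0,0,0,0],[8,0,0,0,0,0,0],[8,0,0,0,0,0,0]])

```text
time: 17.12
tool_pos: [0.6581, 0.096, 0.0831]
tcp_rot: [-0.519, 0.48, -0.48, 0.519]
contact_force: [6.9, 1.3, -3.4]
finger_gap: 0.0111
```

```bash
python3 -c "
from h import *
look('s34')"
```

```text
t 17.12 tilt -0.025 r 238.2 Fx 7.0 Fy 0.8 Fz -3.4 Ftan -3.2 Frad 7.1 gap 11.1
 bob px 26 383.5 194.0
```

Call:
jog_arm(moves=[[8,0,0.003,0,0,0,0],[8,0,0.001,0,0,0,0],[8,0,0,0,0,0,0],[8,0,0,0,0,0,0]])

```text
time: 17.5
tool_pos: [0.6581, 0.096, 0.0816]
tcp_rot: [-0.519, 0.48, -0.48, 0.52]
contact_force: [2.9, 1.3, 5.4]
finger_gap: 0.0106
```

```bash
python3 -c "
from h import *
look('s35')"
```

```text
t 17.50 tilt -0.031 r 238.3 Fx 3.0 Fy 1.0 Fz 5.4 Ftan 5.5 Frad 2.9 gap 10.6
 bob px 26 383.5 194.0
```

Call:
jog_arm(moves=[[8,0,0.003,0,0,0,0],[8,0,0,0,0,0,0],[8,0,0,0,0,0,0]])

```text
time: 17.8
tool_pos: [0.6582, 0.096, 0.0809]
tcp_rot: [-0.519, 0.48, -0.48, 0.52]
contact_force: [-2.0, 1.1, 17.7]
finger_gap: 0.0109
```

```bash
python3 -c "
from h import *
look('s36',True)"
```

```text
t 17.80 tilt -0.033 r 238.4 Fx -1.9 Fy 1.3 Fz 17.7 Ftan 17.6 Frad -2.5 gap 10.9
 bob px 26 383.5 194.0
```

```bash
cat >> h.py <<'E'
H=np.array([.6581,.096,.0816+.0187])-.235*X
E
python3 -c "
from h import *
rows(0,.42,12)"
```

```text
[[-0.0164, -0.0003], [-0.0164, -0.0009], [-0.0164, -0.0014], [-0.0163, -0.002], [-0.0162, -0.0026], [-0.0161, -0.0031], [-0.016, -0.0037], [-0.0159, -0.0043], [-0.0157, -0.0048], [-0.0155, -0.0054], [-0.0154, -0.0059], [-0.0151, -0.0064]]
```

Call:
jog_arm(moves=[[8,0,-0.01,0,0,0,0],[8,0,-0.0164,-0.0006,0,0,0],[8,0,-0.0164,-0.0012,0,0,0],[8,0,-0.0163,-0.002,0,0,0],[8,0,-0.0162,-0.0026,0,0,0],[8,0,-0.0161,-0.0031,0,0,0],[8,0,-0.016,-0.0037,0,0,0],[8,0,-0.0159,-0.0043,0,0,0],[8,0,-0.0157,-0.0048,0,0,0],[8,0,0,0,0,0,0]])

```text
time: 18.68
tool_pos: [0.6481, 0.0952, 0.151]
tcp_rot: [-0.518, 0.479, -0.481, 0.52]
contact_force: [10.6, 0.7, 0.9]
finger_gap: 0.0112
```

```bash
python3 -c "
from h import *
look('s37')"
```

```text
t 18.68 tilt 0.300 r 235.3 Fx 10.6 Fy -0.1 Fz 0.9 Ftan -2.3 Frad 10.4 gap 11.2
 bob px 28 383.7 194.9
```

Call:
jog_arm(moves=[[8,0,-0.0133,-0.0033,0,0,0],[8,0,-0.0133,-0.0038,0,0,0],[8,0,-0.013,-0.0046,0,0,0],[8,0,-0.013,-0.0053,0,0,0],[8,0,0,0,0,0,0],[8,0,0,0,0,0,0]])

```text
time: 19.23
tool_pos: [0.6392, 0.0944, 0.1762]
tcp_rot: [-0.519, 0.479, -0.48, 0.52]
contact_force: [9.3, 1.2, 1.5]
finger_gap: 0.0111
```

```bash
python3 -c "
from h import *
look('s38',True)
rows(.43,.33,5)"
```

```text
t 19.23 tilt 0.413 r 235.8 Fx 9.4 Fy 0.5 Fz 1.5 Ftan -2.4 Frad 9.2 gap 11.1
 bob px 31 383.8 194.4
[[0.0086, 0.0038], [0.0087, 0.0037], [0.0087, 0.0035], [0.0088, 0.0033], [0.0089, 0.0031]]
```

View pics/s38.png

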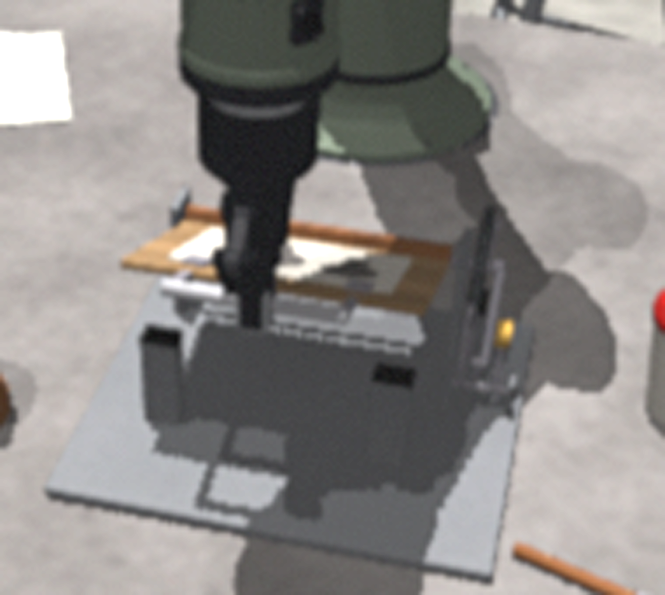

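Call:
jog_arm(moves=[[8,0,0.0058,0.0037,0,0,0],[8,0,0.0058,0.0035,0,0,0],[8,0,0.0058,0.0033,0,0,0],[8,0,0,0,0,0,0],[8,0,0,0,0,0,0]])

```text
time: 19.7
tool_pos: [0.6431, 0.0947, 0.1663]
tcp_rot: [0.52, -0.48, 0.48, -0.519]
contact_force: [0.7, 0.8, -2.9]
finger_gap: 0.011
```

```bash
python3 -c "
from h import *
look('s39')"
```

```text
t 19.70 tilt 0.368 r 235.7 Fx 0.7 Fy 0.8 Fz -2.9 Ftan -3.0 Frad -0.4 gap 11.0
 bob px 30 383.7 194.4
```

Step 2.5 mm at a time along the arc.

Call:
jog_arm(moves=[[8,0,0.0025,0.0009,0,0,0],[8,0,0.0025,0.0009,0,0,0],[8,0,0,0,0,0,0]])

```text
time: 20.0
tool_pos: [0.644, 0.0948, 0.1641]
tcp_rot: [0.52, -0.48, 0.48, -0.519]
contact_force: [-2.0, 1.5, -2.7]
finger_gap: 0.0113
```

```bash
python3 -c "
from h import *
look('s40')"
```

```text
t 20.00 tilt 0.358 r 235.7 Fx -1.9 Fy 1.7 Fz -2.7 Ftan -1.9 Frad -2.7 gap 11.3
 bob px 29 383.7 194.3
```

Call:
jog_arm(moves=[[8,0,0.0022,0.0006,0,0,0],[8,0,0.002,0.0006,0,0,0],[8,0,0,0,0,0,0]])

```text
time: 20.3
tool_pos: [0.6447, 0.0948, 0.1621]
tcp_rot: [0.52, -0.48, 0.48, -0.519]
contact_force: [-4.2, 1.6, -3.7]
finger_gap: 0.0111
```

```bash
python3 -c "
from h import *
look('s41')"
```

```text
t 20.30 tilt 0.349 r 235.7 Fx -4.0 Fy 1.9 Fz -3.7 Ftan -2.1 Frad -5.1 gap 11.1
 bob px 30 383.7 194.4
```

Call:
jog_arm(moves=[[8,0,0.0022,0.0002,0,0,0],[8,0,0.002,0.0002,0,0,0],[8,0,0,0,0,0,0]])

```text
time: 20.6
tool_pos: [0.6453, 0.0949, 0.1603]
tcp_rot: [-0.519, 0.48, -0.48, 0.519]
contact_force: [-2.8, 1.7, -0.8]
finger_gap: 0.0111
```

```bash
python3 -c "
from h import *
look('s42')"
```

```text
t 20.60 tilt 0.340 r 235.7 Fx -2.7 Fy 1.9 Fz -0.8 Ftan 0.1 Frad -2.8 gap 11.1
 bob px 30 383.7 194.4
```

Call:
jog_arm(moves=[[8,0,0.0015,0,0,0,0],[8,0,0.001,0,0,0,0],[8,0,0,0,0,0,0],[8,0,0,0,0,0,0]])

```text
time: 20.98
tool_pos: [0.6456, 0.0949, 0.1593]
tcp_rot: [-0.519, 0.48, -0.48, 0.52]
contact_force: [-0.1, 2.3, 1.9]
finger_gap: 0.0106
```

```bash
python3 -c "
from h import *
look('s43')"
```

```text
t 20.98 tilt 0.336 r 235.7 Fx 0.1 Fy 2.3 Fz 1.9 Ftan 1.8 Frad 0.7 gap 10.6
 bob px 30 383.7 194.4
```

Call:
jog_arm(moves=[[14,0,0,0,0,0,0],[18,0,0,0,0,0,0],[26,0,0,0,0,0,0],[34,0,0,0,0,0,0],[34,0,0,0,0,0,0],[34,0,0,0,0,0,0],[34,0,0,0,0,0,0]])

```text
time: 21.62
tool_pos: [0.6452, 0.0947, 0.1591]
tcp_rot: [0.519, -0.48, 0.48, -0.519]
contact_force: [-0.6, 0.2, -1.2]
finger_gap: 0.0339
```

Call:
jog_arm(moves=[[34,0,-0.02,0,0,0,0],[34,0,-0.03,0,0,0,0],[34,0,-0.04,0,0,0,0],[34,0,-0.05,0,0,0,0],[34,0,-0.05,0,0,0,0],[34,0,-0.04,0,0,0,0],[34,0,-0.02,0,0,0,0],[34,0,0,0,0,0,0],[34,0,0,0,0,0,0]])

```text
time: 22.37
tool_pos: [0.6451, 0.0949, 0.284]
tcp_rot: [-0.519, 0.48, -0.48, 0.519]
contact_force: [-0.5, 0.9, -0.1]
finger_gap: 0.0343
```

```bash
python3 - <<'E'
from h import *
look('s44')
q,_=imaging.grab_frame('scene'); p,_=imaging.grab_frame('top')
a=cv2.resize(q[100:270,200:460,::-1],(780,510)); cv2.imwrite('pics/fin.png',cv2.convertScaleAbs(a,alpha=1.6))
t=np.load('pics/top0.npz')['p']
# moved neighbours? difference to start picture around head, cup, paddle
for n,(u0,u1,v0,v1) in dict(head=(375,430,148,200),cup=(165,210,225,265),paddle=(170,236,150,182)).items():
    print(n,np.abs(p[v0:v1,u0:u1].astype(int)-t[v0:v1,u0:u1]).mean().round(1))
E
```

```text
t 22.37 tilt 0.739 r 300.4 Fx -0.4 Fy 1.0 Fz -0.1 Ftan 0.2 Frad -0.4 gap 34.3
 bob px 32 383.8 193.8
head 7.1
cup 6.9
paddle 8.0
```

View pics/fin.png

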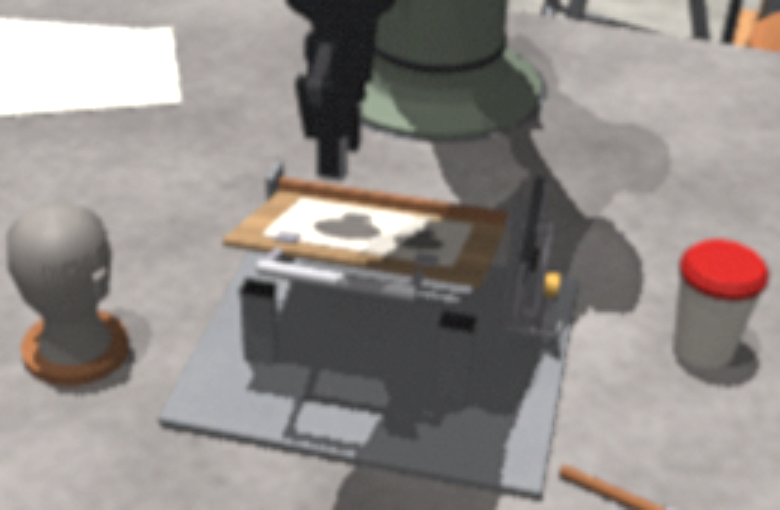

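```bash
python3 -c "
from h import *
o,d=rays('scene',[[286.5,188.5]]); L=H+Y*-.062; k=((L-o)@Y)/(d@Y); g=o+d[0]*k[0]-H; print('bar end tilt',np.arctan2(g[2],g@X),np.hypot(g[2],g@X))
print(env.close_job())"
```

```text
bar end tilt 0.3392180998309479 0.24260086254478644
the job is handed in; nothing more can be done
None
```

The board is in its lowest notch at about 0.34 rad, let go, and the job is handed in after about 22 s of robot time.

- **Raising:** I gripped the bar and raised the board through its notches until the pawl bob tipped out. It then met the buffer with about 5 N at the bar over its own weight.
- **Lowering flat:** I kept it in hand all the way down, no faster than about 0.5 rad/s. It came to rest on its stops, and I briefly pressed it there with about 18 N. The bob had already returned to the set side.
- **Into the notch:** I raised it to about 0.41 rad and lowered it in small steps until the pawl took the weight at 0.336 rad. The arm was then pressing down with about 2 N. I opened the fingers and withdrew upwards.

**Last checks**
- A camera ray on the bar end gave a tilt of 0.339 rad.
- The bob was on the set side, and the gripper was clear of the board with no contact force.
- The cup, head and paddle looked unmoved. The change from the first picture was small and about the same for all three, as picture noise would be.

**Disagreements**
- The bar-end check came out at a 243 mm radius instead of 235 mm, because it was read from a rough pixel.
- At the buffer the force rose only about 1.3 N per mm, not the stated 4 N. I put this down to give in the fingers, but did not confirm it.

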